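# Weigh the storage tin upright on the parcel scale

### The arm

A 6-joint arm with a two-finger parallel gripper is mounted at the origin on the work surface. World frame = base frame: x ahead of the robot, y to its left, z up, the work surface at z = 0. Lengths are in m, angles in rad, forces in N, time in s.
With the tool pointing down it reaches from about 0.3 to 0.775 m from the base axis. Payload 14.6 kg.
Tool frame: the origin (TCP) lies midway between the tips of the shut fingers; the grasp point (between the pads) lies 19 mm behind it; z points along the fingers, y is the line along which they close (so a half turn about z gives the same grasp; the last joint's range is limited). The gripper opens to 94 mm and grips with 3 to 60 N. Pads are 16 mm wide; open, the fingers measure 119 mm over their backs; the gripper's body (75 mm by 177 mm) begins 78 mm behind the grasp point.
Start: joints at [1.263, 0.3, 1.521, -0, 1.321, -0.067], TCP at [0.131, 0.534, 0.205] pointing down, gripper open.
Joint ranges: [-3.03, 3.03], [-0.79, 2.21], [0.23, 2.52], [-1.04, 4.18], [0, 3.07], [-2.55, 2.55]. Speed limits (rad/s): [2.22, 2.22, 2.57, 3.14, 3.14, 3.14].

### API

Orientations are given as a rotation vector (axis times angle).
In Python, from plant import r gives the robot as it stands.
- The arm moves only by the shell command python3 -m crank 'ROWS'. ROWS is JSON, a list of rows, each an object of numbers: "tx", "ty", "tz": the shift along the tool's x, y, z as a fraction of full scale; "turn": the turn about the tool's z as a fraction of full scale; "jaw": the opening, from -1 (shut) to 1 (fully open). In form: [{"tx": .., "ty": .., "tz": .., "turn": .., "jaw": ..}, ...]. A call has 1 to 20 rows; each row shifts and turns the commanded pose from where the row before left it, along the tool's axes as they then stand; what a row does not reach is not made up. Full scale, the value 1, is 0.04 m for a shift and 0.12 rad for a turn. A row lasts 1/12 s, in which the tool goes at most 41.7 mm and 7.16 degrees, less where a joint would pass 70% of its speed; a pose out of reach is approached as far as the arm can. A call with a number of a shift or a turn outside -1 to 1 is refused whole. A call with a gripper value outside its range is refused whole. The fingers move at their own pace and stop on an object; the grip force is fixed at half the most. Time passes only in rows, so rows that do not move let the fingers close. It gives the time, the measured TCP pose, the force, the opening and the grip force at its end, in the units of the state.
- r.sense(): the state, without advancing time (a new reading comes with each control period).
- r.read_camera(name): name is "side" or "top" or "wrist"; returns (picture, depth): 480x640x3 uint8, red, green, blue; 480x640 float32, m along the optical axis (not along the pixel's ray), 0 where there is no reading.
- r.camera_model(name): a dict with "intrinsics" (3x3 intrinsics, pixels), "extrinsics" (4x4, takes a point from camera to world coordinates); the wrist camera has in their place "mount" (4x4, takes a point from camera to tool coordinates, whose origin is the TCP and whose axes are the flange's). Camera axes: x right, y down, z forward; pixel columns grow to the right and rows downward; lengths in m; the calibration is good to about 2 mm. A picture is of the moment at which its call begins: read the wrist's pose just before it. camera_model takes no time and is no camera call.
- r.job_done(): hands the job in; it is judged then, once.
The state is a dict: "t": time; "joint_positions": joint angles; "qd": joint speeds; "effort": joint torques, N m; "tcp_pos": TCP position; "eef_rot": TCP orientation; "contact_force": force on the tool from outside, world axes, zero at the start; "ft_torque": the same for the moment, N m; "grip_width": finger opening in m; "grasp_force": force on a finger pad.
Only numpy, scipy, OpenCV 4.12 (cv2) and the standard library are available. Lean on these libraries where they do the work, as an engineer would, in place of code of your own. Each camera call takes 0.05 s, during which the arm holds its last target. There are 200 camera calls.

### The job

Stand the teal tin, which is lying on the desk, upright with its lid grip on top, wholly on the round grey felt pad, and let go of it there. Then pick it up again (most easily from above, by its lid grip) and set it gently, still upright, in the middle of the scale's round pan (on the black centre disc) and let go, so that the pan alone carries it: never force the pan down to its stop. Leave the other things on the desk where they are.

Things in the scene. Friction and masses are not known exactly. Their poses are not given: they have to be found in the camera images.
- tin: Teal square tin, about 0.35 kg, lying on the desk at the start. Body 50 x 50 mm in section, 110 mm long, then a round brass lid grip on the same axis, 30 mm across, 30 mm long (140 mm in all; dark band at the lid end). Origin: centre of the square base face. x axis: from base to lid grip (at the start level, roughly away from the robot; up when it stands); y, z square to its sides.
- pad_top (a point): Centre of the top face of the round grey felt pad, 120 mm in diameter, 4 mm thick, fixed to the desk; z up.
- pan_top (a point): Centre of the top face of the scale's round steel pan, 140 mm in diameter, about 58 mm above the desk when empty; it moves down with the pan; z up. A black disc of 74 mm diameter marks the pan's middle.
- scale: The scale's white base, 210 x 170 mm (along its x and y), 34 mm tall, fixed to the desk, display on the side towards the robot (-x). Origin: under its middle; the pan's centre lies 25 mm along its +x.
- pan (a joint): How far the sprung pan is pressed down, in m: 0 empty, stop at 0.014. Stiffness about 0.6 N per mm, damped; the spring starts with about 0.9 N of preload beyond the pan's own weight. The tin alone presses it down some 3 to 6 mm.
- mug: white mug, 80 mm wide, 90 mm tall, handle on its +y side; origin under its centre
- stapler: black and red stapler, 130 x 34 mm, 44 mm tall, long axis x; origin under its centre
- notebook: blue notebook lying flat, 150 x 105 x 16 mm; origin under its centre
- tape: orange roll of tape lying flat, 90 mm across, 45 mm tall; origin under its centre
- mouse: black computer mouse, 110 x 62 mm, 33 mm tall; origin under its centre
- plant: grass plant in a metal pot, pot 84 mm wide, 80 mm tall, 160 mm with its leaves; origin under its centre
- pencup: dark metal pen cup, 76 mm wide, 100 mm tall; origin under its centre
Things that resemble listed ones, but are neither listed nor needed, are in the scene too. What is shaped like the part that bears pad_top but red or yellow is not meant.

How it is judged:
By the outcome, as a careful person would: the job done as asked, in the order asked, and still so for the second after the job is handed in, with the robot touching nothing.
It also fails if it takes over 61 s, if anything falls off the work surface, if the arm or the gripper's body presses on something with over 40 N, if the wrist force passes 120 N, or if a joint passes its speed limit or range.

## Working session

There is one attempt and no reset: what is moved stays moved. The work goes in short steps, Python scripts to look and compute and a shell command to move; the robot and the scene stay as the last step left them, time stands still between calls to the robot, and variables do not carry over. Pictures are saved under pics/ and viewed, at most 10 in all, crops included, and the job is handed in when it is done.

```bash
ls; mkdir -p pics; python3 - <<'E'
from plant import r
import cv2,numpy as np
s=r.sense();print({k:np.round(v,3).tolist() for k,v in s.items()})
for n in("side","top"):
    p,d=r.read_camera(n);cv2.imwrite(f"pics/{n}0.png",p[:,:,::-1]);np.savez(f"{n}0.npz",p=p,d=d)
for n in("side","top","wrist"):
    print(n,{k:np.round(v,4).tolist() for k,v in r.camera_model(n).items()})
E
```

```text
pics
{'t': 0.0, 'joint_positions': [1.263, 0.3, 1.522, -0.0, 1.321, -0.067], 'qd': [-0.001, -0.002, 0.002, -0.001, -0.001, -0.001], 'effort': [0.0, -53.182, -35.273, 0.071, 0.025, -0.0], 'tcp_pos': [0.131, 0.534, 0.205], 'eef_rot': [-0.377, -3.119, 0.002], 'contact_force': [0.524, 0.532, 0.179], 'ft_torque': [-0.008, 0.004, 0.013], 'grasp_force': 0.0, 'grip_width': 0.094}
side {'intrinsics': [[473.8245, 0.0, 325.2928], [0.0, 473.8245, 236.3052], [0.0, 0.0, 1.0]], 'extrinsics': [[0.9293, -0.2032, 0.3085, 0.1774], [-0.3689, -0.5531, 0.747, -0.9545], [0.0188, -0.8079, -0.589, 0.8138], [0.0, 0.0, 0.0, 1.0]]}
top {'intrinsics': [[501.1799, 0.0, 322.5637], [0.0, 501.1799, 236.4613], [0.0, 0.0, 1.0]], 'extrinsics': [[-0.0086, -0.9988, 0.0472, 0.4809], [-0.9999, 0.0082, -0.0098, 0.0042], [0.0094, -0.0473, -0.9988, 1.2687], [0.0, 0.0, 0.0, 1.0]]}
wrist {'intrinsics': [[350.1275, 0.0, 321.6988], [0.0, 350.1275, 243.1191], [0.0, 0.0, 1.0]], 'mount': [[-0.0001, -0.9671, -0.2543, 0.0743], [1.0, 0.0, -0.0005, 0.0002], [0.0004, -0.2543, 0.9671, -0.1783], [0.0, 0.0, 0.0, 1.0]]}
```

View pics/top0.png

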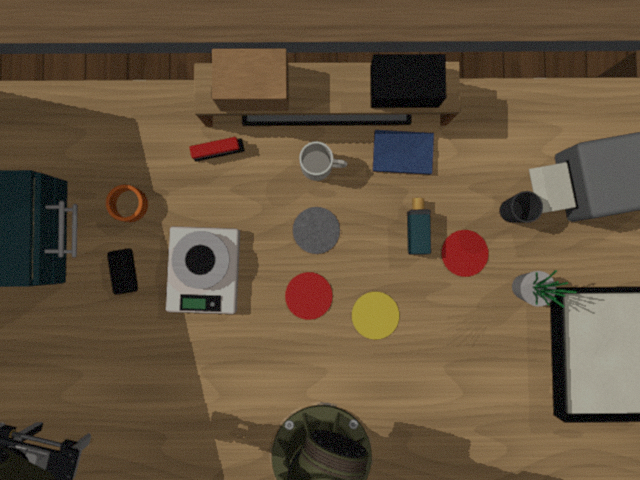

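View pics/side0.png

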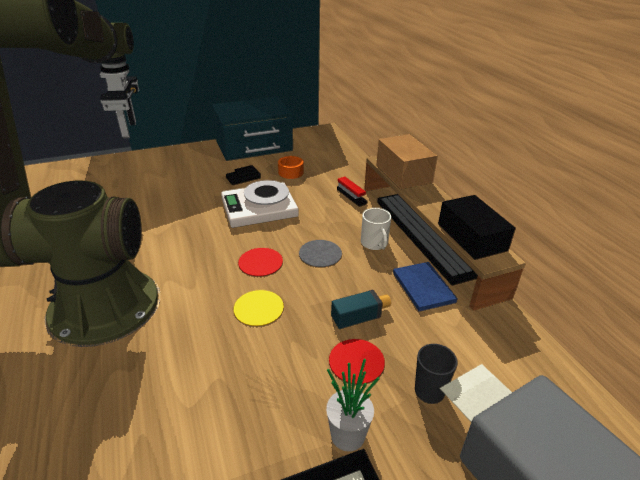

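Top view: the tin is at (419,230) with its brass grip at (418,203), pointing away from the robot. The grey pad is at (316,230) and the scale pan at (203,260).

Things that could be mistaken for them:
- **Tin:** only the teal cabinet at (35,230), which is far too big.
- **Pad:** red discs at (309,296) and (466,253), and a yellow disc at (375,315). The grey one at (316,230) is meant.
- **Pan:** none.

Next I measure these and check a crop.

```bash
cat > h.py <<'E'
import numpy as np,cv2
from scipy.spatial.transform import Rotation as R
from plant import r
def cloud(n,d):
    m=r.camera_model(n);K,E=m["intrinsics"],m["extrinsics"]
    v,u=np.mgrid[:480,:640]
    P=np.stack([(u-K[0][2])/K[0][0]*d,(v-K[1][2])/K[1][1]*d,d],-1)
    E=np.array(E);return P@E[:3,:3].T+E[:3,3]
def ray(n,uv,z):
    m=r.camera_model(n);K,E=np.array(m["intrinsics"]),np.array(m["extrinsics"])
    uv=np.atleast_2d(uv).astype(float);q=np.c_[uv,np.ones(len(uv))]@np.linalg.inv(K).T@E[:3,:3].T
    return E[:3,3]+q*((z-E[2,3])/q[:,2:])
def need(target,yaw=None):
    """target TCP (world) and desired world yaw of the tool's y axis (mod pi) -> counts of full scale"""
    s=r.sense();M=R.from_rotvec(s["eef_rot"]).as_matrix();d=np.array(target)-s["tcp_pos"]
    out=M.T@d/0.04;t=0
    if yaw is not None:
        y=M.T@np.array([np.cos(yaw),np.sin(yaw),0]);a=np.arctan2(y[1],y[0])-np.pi/2
        t=(a+np.pi/2)%np.pi-np.pi/2
    print("TCP",np.round(s["tcp_pos"],4),"ty yaw",round(np.arctan2(M[1,1],M[0,1]),3),"need t xyz",np.round(out,2),"turn",round(t/0.12,2),"F",np.round(s["contact_force"],1),"w",round(s["grip_width"],4),"gf",round(s["grasp_force"],1),"t",round(s["t"],2))
E
python3 - <<'E'
from h import *
z=np.load("top0.npz");p,d=z["p"],z["d"];P=cloud("top",d);hsv=cv2.cvtColor(p,cv2.COLOR_RGB2HSV)
def rect(m,h):
    c=max(cv2.findContours(m.astype(np.uint8),0,2)[0],key=cv2.contourArea)
    b=cv2.boxPoints(cv2.minAreaRect(c));return cv2.minAreaRect(c),np.round(ray("top",b,h)[:,:2],4).tolist()
roi=np.zeros((480,640),bool);roi[185:270,395:440]=1
H=P[...,2]
print("desk z",np.median(H[280:330,420:450]),"tin top",np.median(H[215:245,412:426]))
body=roi&(H>0.043);print("tin body",rect(body,0.05))
grip=roi&(hsv[...,0]>10)&(hsv[...,0]<25)&(hsv[...,1]>120)&(H>0.028);print("grip",rect(grip,0.03), grip.sum())
Q=P[grip];print("grip pts mean,max",Q.mean(0),Q.max(0),Q.min(0)); B=P[body];print("body mean,min,max",B.mean(0),B.min(0),B.max(0))
def circ(m,h):
    c=max(cv2.findContours(m.astype(np.uint8),0,2)[0],key=cv2.contourArea);e=cv2.fitEllipse(c)
    f=h;print(np.round(e[0],1),np.round(ray("top",[e[0]],f),4),"diam mm",np.array(e[1])*(1.2687-h)/501*1000)
r1=np.zeros((480,640),bool);r1[195:265,280:352]=1;print("pad");circ(r1&(hsv[...,1]<60),0.004)
r2=np.zeros((480,640),bool);r2[225:295,170:236]=1;pan=r2&(H>0.046);print("pan z",np.median(H[pan]));circ(pan,0.058)
print("disc");circ(r2&(p.max(2)<50)&(H>.046),0.058)
crop=p[170:310,170:450];cv2.imwrite("pics/crop.png",cv2.resize(crop,(800,400))[:,:,::-1])
E
```

```text
desk z 0.00048646146107267363 tin top 0.05009127331145091
tin body (((419.83807373046875, 230.65640258789062), (45.2822380065918, 20.717761993408203), 88.26429748535156), [[0.6056, -0.2192], [0.6067, -0.2699], [0.4961, -0.2712], [0.495, -0.2207]])
grip (((417.5, 203.5), (11.0, 11.0), 90.0), [[0.6334, -0.2313], [0.6332, -0.2587], [0.6057, -0.2582], [0.6059, -0.2308]]) 133
grip pts mean,max [ 0.6180802  -0.24191301  0.04672436] [0.63336638 0.00420152 1.26868675] [ 0.48087611 -0.25860457  0.02809365]
body mean,min,max [ 0.54888563 -0.24189012  0.06700776] [ 0.48087611 -0.27146106  0.04346248] [0.62391159 0.00420152 1.26868675]
pad
[315.8 229.8] [[0.5576 0.0087 0.004 ]] diam mm [115.83184838 116.57978221]
pan z 0.05841422206992597
[199.9 259.5] [[0.4849 0.2881 0.058 ]] diam mm [137.47015405 139.11611205]
disc
[199.8 259.4] [[0.4851 0.2884 0.058 ]] diam mm [67.47700463 68.73867223]
```

View pics/crop.png

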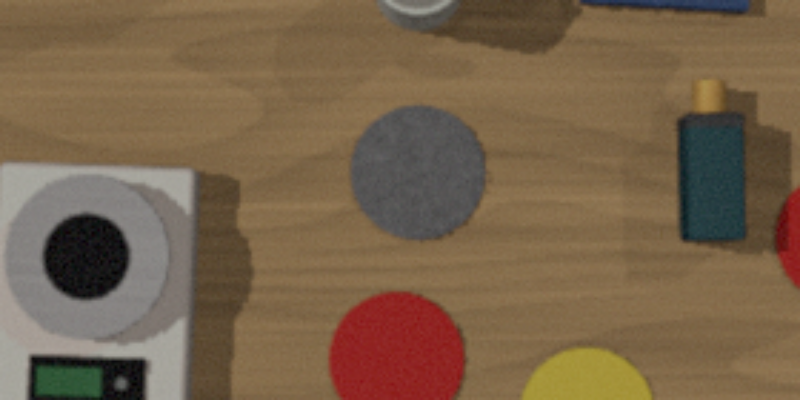

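The crop shows the teal tin at (713,175) with its brass grip at (709,95), the grey pad at (418,172) and the pan's black disc at (87,256). All sizes and heights agree with the description.

```bash
python3 - <<'E'
from h import *
need([0.6260,-0.2443,0.205],np.pi/2+0.013)
E
```

```text
TCP [0.1311 0.5339 0.205 ] ty yaw 1.33 need t xyz [-1.666e+01 -1.594e+01  1.000e-02] turn -2.12 F [-0.4 -0.3  0.5] w 0.0943 gf 0.0 t 0.1
```

```bash
python3 -m crank '[{"tx":-0.4,"ty":-0.38,"jaw":1},{"tx":-0.6,"ty":-0.58,"jaw":1},{"tx":-0.66,"ty":-0.63,"jaw":1},{"tx":-0.66,"ty":-0.63,"jaw":1},{"tx":-0.66,"ty":-0.63,"jaw":1},{"tx":-0.66,"ty":-0.63,"jaw":1},{"tx":-0.66,"ty":-0.63,"jaw":1},{"tx":-0.66,"ty":-0.63,"jaw":1},{"tx":-0.66,"ty":-0.63,"jaw":1},{"tx":-0.66,"ty":-0.63,"jaw":1},{"tx":-0.66,"ty":-0.63,"jaw":1},{"tx":-0.66,"ty":-0.63,"jaw":1},{"tx":-0.66,"ty":-0.63,"jaw":1},{"tx":-0.66,"ty":-0.63,"jaw":1},{"tx":-0.66,"ty":-0.63,"jaw":1},{"tx":-0.66,"ty":-0.63,"jaw":1},{"tx":-0.66,"ty":-0.63,"jaw":1},{"tx":-0.66,"ty":-0.63,"jaw":1},{"tx":-0.66,"ty":-0.63,"jaw":1},{"tx":-0.66,"ty":-0.63,"jaw":1}]'; python3 - <<'E'
from h import *
need([0.6260,-0.2443,0.205],np.pi/2+0.013)
E
```

```text
TCP [0.1311 0.5339 0.205 ] ty yaw 1.33 need t xyz [-1.666e+01 -1.594e+01  1.000e-02] turn -2.12 F [-0.4 -0.3  0.5] w 0.0943 gf 0.0 t 0.1schema error: expected keys tx, ty, tz, turn, jaw
```

```bash
python3 -m crank '[{"tx":-0.4,"ty":-0.38,"tz":0,"turn":0,"jaw":1},{"tx":-0.6,"ty":-0.58,"tz":0,"turn":0,"jaw":1},{"tx":-0.66,"ty":-0.63,"tz":0,"turn":0,"jaw":1},{"tx":-0.66,"ty":-0.63,"tz":0,"turn":0,"jaw":1},{"tx":-0.66,"ty":-0.63,"tz":0,"turn":0,"jaw":1},{"tx":-0.66,"ty":-0.63,"tz":0,"turn":0,"jaw":1},{"tx":-0.66,"ty":-0.63,"tz":0,"turn":0,"jaw":1},{"tx":-0.66,"ty":-0.63,"tz":0,"turn":0,"jaw":1},{"tx":-0.66,"ty":-0.63,"tz":0,"turn":0,"jaw":1},{"tx":-0.66,"ty":-0.63,"tz":0,"turn":0,"jaw":1},{"tx":-0.66,"ty":-0.63,"tz":0,"turn":0,"jaw":1},{"tx":-0.66,"ty":-0.63,"tz":0,"turn":0,"jaw":1},{"tx":-0.66,"ty":-0.63,"tz":0,"turn":0,"jaw":1},{"tx":-0.66,"ty":-0.63,"tz":0,"turn":0,"jaw":1},{"tx":-0.66,"ty":-0.63,"tz":0,"turn":0,"jaw":1},{"tx":-0.66,"ty":-0.63,"tz":0,"turn":0,"jaw":1},{"tx":-0.66,"ty":-0.63,"tz":0,"turn":0,"jaw":1},{"tx":-0.66,"ty":-0.63,"tz":0,"turn":0,"jaw":1},{"tx":-0.66,"ty":-0.63,"tz":0,"turn":0,"jaw":1},{"tx":-0.66,"ty":-0.63,"tz":0,"turn":0,"jaw":1}]'; python3 - <<'E'
from h import *
need([0.6260,-0.2443,0.205],np.pi/2+0.013)
E
```

```text
t: 1.77
tcp_pos: [0.5147, -0.0684, 0.2052]
eef_rot: [-0.378, -3.118, -0.0]
contact_force: [1.1, 1.9, -0.3]
grip_width: 0.094
grasp_force: 0.0
TCP [ 0.5147 -0.0684  0.2052] ty yaw 1.33 need t xyz [-3.75 -3.61  0.  ] turn -2.12 F [ 1.1  1.9 -0.3] w 0.094 gf 0.0 t 1.77
```

```bash
python3 -m crank '[{"tx":-0.66,"ty":-0.63,"tz":0,"turn":0,"jaw":1},{"tx":-0.66,"ty":-0.63,"tz":0,"turn":0,"jaw":1},{"tx":-0.6,"ty":-0.58,"tz":0,"turn":0,"jaw":1},{"tx":-0.5,"ty":-0.5,"tz":0,"turn":0,"jaw":1},{"tx":-0.4,"ty":-0.4,"tz":0,"turn":0,"jaw":1},{"tx":-0.2,"ty":-0.2,"tz":0,"turn":0,"jaw":1},{"tx":0,"ty":0,"tz":0,"turn":-0.7,"jaw":1},{"tx":0,"ty":0,"tz":0,"turn":-0.7,"jaw":1},{"tx":0,"ty":0,"tz":0,"turn":-0.7,"jaw":1},{"tx":0,"ty":0,"tz":0,"turn":0,"jaw":1},{"tx":0,"ty":0,"tz":0,"turn":0,"jaw":1}]'; python3 - <<'E'
from h import *
need([0.6260,-0.2443,0.006],np.pi/2+0.013)
p,d=r.read_camera("wrist");cv2.imwrite("pics/w1.png",p[:,:,::-1])
E
```

```text
t: 2.68
tcp_pos: [0.6033, -0.2095, 0.2051]
eef_rot: [0.014, -3.141, -0.0]
contact_force: [-0.7, -0.4, 0.8]
grip_width: 0.0938
grasp_force: 0.0
TCP [ 0.6033 -0.2095  0.2051] ty yaw 1.579 need t xyz [-0.56 -0.88  4.98] turn -0.04 F [-0.7 -0.4  0.8] w 0.0938 gf 0.0 t 2.68
```

View pics/w1.png

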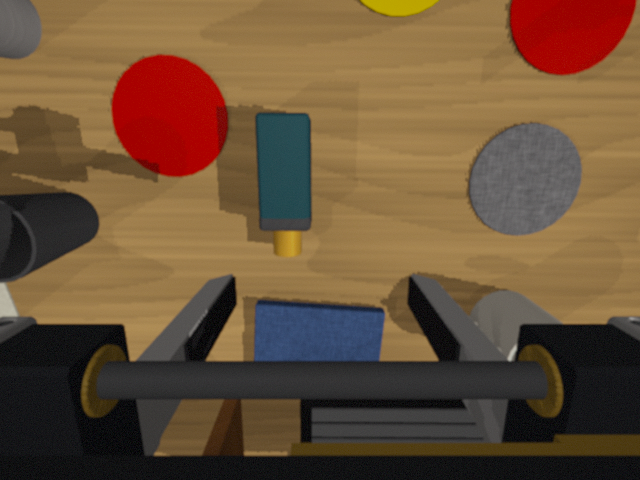

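The wrist view shows the tin at (285,170), with its grip's end at (288,255) between the fingers' sides. It matches the top view.

```bash
python3 -m crank '[{"tx":-0.28,"ty":-0.44,"tz":0.3,"turn":0,"jaw":1},{"tx":-0.28,"ty":-0.44,"tz":0.7,"turn":0,"jaw":1},{"tx":0,"ty":0,"tz":0.8,"turn":0,"jaw":1},{"tx":0,"ty":0,"tz":0.5,"turn":0,"jaw":1},{"tx":0,"ty":0,"tz":0.2,"turn":0,"jaw":1},{"tx":0,"ty":0,"tz":0,"turn":0,"jaw":1},{"tx":0,"ty":0,"tz":0,"turn":0,"jaw":1}]'; python3 - <<'E'
from h import *
s=r.sense();p,d=r.read_camera("wrist");m=r.camera_model("wrist");K=np.array(m["intrinsics"]);M=np.array(m["mount"])
T=np.eye(4);T[:3,:3]=R.from_rotvec(s["eef_rot"]).as_matrix();T[:3,3]=s["tcp_pos"];E=T@M
v,u=np.mgrid[:480,:640];P=np.stack([(u-K[0,2])/K[0,0]*d,(v-K[1,2])/K[1,1]*d,d],-1)@E[:3,:3].T+E[:3,3]
h=cv2.cvtColor(p,cv2.COLOR_RGB2HSV);near=(abs(P[...,0]-.61)<.06)&(abs(P[...,1]+.244)<.05)&(d>0)
g=near&(h[...,0]>10)&(h[...,0]<28)&(h[...,1]>120)&(P[...,2]>.027)
Q=P[g];print("grip",g.sum(),np.percentile(Q,2,0),np.percentile(Q,98,0))
B=P[near&(P[...,2]>.045)];print("body top",np.percentile(B,2,0),np.percentile(B,98,0))
need([0.6260,-0.2443,0.006],np.pi/2+0.013)
E
```

```text
t: 3.32
tcp_pos: [0.6266, -0.2445, 0.1066]
eef_rot: [-0.016, 3.141, -0.001]
contact_force: [0.2, -0.1, 0.9]
grip_width: 0.0941
grasp_force: 0.0
grip 9412 [ 0.59430809 -0.29310474  0.03273451] [ 0.63306002 -0.19538157  0.23216609]
body top [ 0.56056636 -0.2933366   0.0484364 ] [ 0.63147019 -0.19513581  0.24027245]
TCP [ 0.6269 -0.2446  0.1074] ty yaw 1.582 need t xyz [0.03 0.01 2.54] turn -0.02 F [-0.6 -0.1  0.4] w 0.0937 gf 0.0 t 3.37
```

```bash
python3 -m crank '[{"tx":0.03,"ty":0,"tz":0.6,"turn":0,"jaw":1},{"tx":0,"ty":0,"tz":0.7,"turn":0,"jaw":1},{"tx":0,"ty":0,"tz":0.6,"turn":0,"jaw":1},{"tx":0,"ty":0,"tz":0.4,"turn":0,"jaw":1},{"tx":0,"ty":0,"tz":0.2,"turn":0,"jaw":1},{"tx":0,"ty":0,"tz":0,"turn":0,"jaw":1},{"tx":0,"ty":0,"tz":0,"turn":0,"jaw":1},{"tx":0,"ty":0,"tz":0,"turn":0,"jaw":-1},{"tx":0,"ty":0,"tz":0,"turn":0,"jaw":-1},{"tx":0,"ty":0,"tz":0,"turn":0,"jaw":-1},{"tx":0,"ty":0,"tz":0,"turn":0,"jaw":-1},{"tx":0,"ty":0,"tz":0,"turn":0,"jaw":-1},{"tx":0,"ty":0,"tz":0,"turn":0,"jaw":-1},{"tx":0,"ty":0,"tz":0,"turn":0,"jaw":-1},{"tx":0,"ty":0,"tz":0,"turn":0,"jaw":-1}]'
```

```text
t: 4.62
tcp_pos: [0.625, -0.2445, 0.0054]
eef_rot: [-0.017, 3.142, 0.0]
contact_force: [-0.8, 0.2, -0.2]
grip_width: 0.0442
grasp_force: 0.0
```

```bash
python3 -m crank '[{"tx":0,"ty":0,"tz":0,"turn":0,"jaw":-1},{"tx":0,"ty":0,"tz":0,"turn":0,"jaw":-1},{"tx":0,"ty":0,"tz":0,"turn":0,"jaw":-1},{"tx":0,"ty":0,"tz":0,"turn":0,"jaw":-1},{"tx":0,"ty":0,"tz":0,"turn":0,"jaw":-1},{"tx":0,"ty":0,"tz":0,"turn":0,"jaw":-1}]'
```

```text
t: 5.12
tcp_pos: [0.625, -0.2446, 0.0054]
eef_rot: [-0.018, 3.142, -0.0]
contact_force: [0.3, -0.9, -0.5]
grip_width: 0.029
grasp_force: 30.0
```

```bash
python3 -m crank '[{"tx":0.07,"ty":0,"tz":-0.28,"turn":0,"jaw":-1},{"tx":0.085,"ty":0,"tz":-0.275,"turn":0,"jaw":-1},{"tx":0.115,"ty":0,"tz":-0.265,"turn":0,"jaw":-1},{"tx":0.135,"ty":0,"tz":-0.255,"turn":0,"jaw":-1},{"tx":0.16,"ty":0,"tz":-0.24,"turn":0,"jaw":-1},{"tx":0.175,"ty":0,"tz":-0.225,"turn":0,"jaw":-1},{"tx":0.2,"ty":0,"tz":-0.21,"turn":0,"jaw":-1},{"tx":0.21,"ty":0,"tz":-0.19,"turn":0,"jaw":-1},{"tx":0,"ty":0,"tz":0,"turn":0,"jaw":-1}]'; python3 - <<'E'
from h import *
p,d=r.read_camera("side");cv2.imwrite("pics/s2.png",cv2.resize(p[180:400,230:480],None,fx=2.4,fy=2.4)[:,:,::-1])
E
```

```text
t: 5.87
tcp_pos: [0.5782, -0.2455, 0.0852]
eef_rot: [-0.017, 3.14, -0.002]
contact_force: [0.9, -0.5, -2.5]
grip_width: 0.0291
grasp_force: 30.0
```

View pics/s2.png

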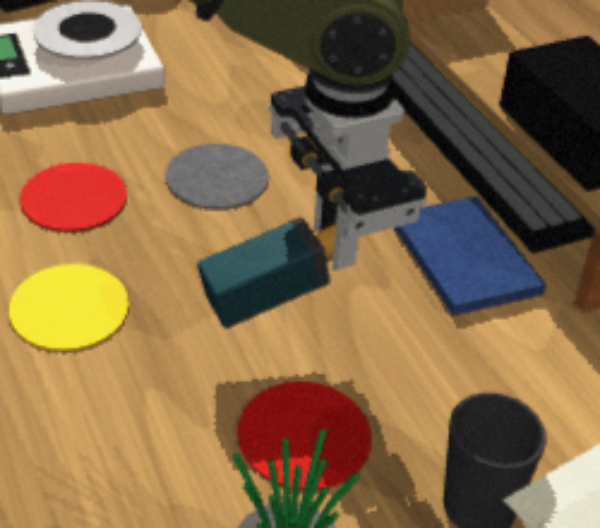

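The tin is held by its grip and tilted only a little: the pads' twist friction carries it. I'll measure the tilt and see whether a brisk lift makes it swing down.

```bash
cat >> h.py <<'E'
def tilt(n="side"):
    """axis elevation & centre of the teal tin from depth points: fit plane to its faces"""
    p,d=r.read_camera(n);P=cloud(n,d);h=cv2.cvtColor(p,cv2.COLOR_RGB2HSV);t=np.array(r.sense()["tcp_pos"])
    near=(np.linalg.norm(P-t,axis=-1)<.19)&(d>0)&(P[...,2]>.008)
    m=near&(h[...,0]>82)&(h[...,0]<105)&(h[...,1]>110);m=cv2.erode(m.astype(np.uint8),np.ones((3,3)))>0
    g=near&(h[...,0]>10)&(h[...,0]<28)&(h[...,1]>150)
    Q=P[m];c=Q.mean(0);w,V=np.linalg.eigh(np.cov((Q-c).T));a=V[:,2];a*=np.sign((t-c)@a)
    print("teal",m.sum(),"c",np.round(c,3),"axis",np.round(a,2),"elev",round(np.degrees(np.arcsin(a[2])),1),"zmin",np.round(np.percentile(Q[:,2],1),3),"ext",np.round(np.ptp((Q-c)@a),3),"sd",np.round(np.sqrt(w)*1e3,1))
    return p
E
python3 - <<'E'
from h import *
tilt()
E
python3 -m crank '[{"tx":0,"ty":0,"tz":-1,"turn":0,"jaw":-1},{"tx":0,"ty":0,"tz":-1,"turn":0,"jaw":-1},{"tx":0,"ty":0,"tz":0,"turn":0,"jaw":-1},{"tx":0,"ty":0,"tz":0,"turn":0,"jaw":-1}]'
python3 - <<'E'
from h import *
tilt()
E
```

```text
teal 554 c [ 0.494 -0.266  0.1  ] axis [ 0.99 -0.04  0.16] elev 9.0 zmin 0.072 ext 0.094 sd [ 6.9 12.8 30.5]
t: 6.3
tcp_pos: [0.58, -0.2453, 0.1647]
eef_rot: [-0.018, 3.138, -0.002]
contact_force: [0.6, 0.9, -3.6]
grip_width: 0.0296
grasp_force: 31.3
teal 939 c [ 0.51  -0.26   0.149] axis [0.79 0.   0.62] elev 38.1 zmin 0.107 ext 0.087 sd [ 8.1 16.2 24.9]
```

Jerking upward swings the tin down from 9° to 38°. Repeating.

```bash
python3 -m crank '[{"tx":0,"ty":0,"tz":-1,"turn":0,"jaw":-1},{"tx":0,"ty":0,"tz":-1,"turn":0,"jaw":-1},{"tx":0,"ty":0,"tz":0,"turn":0,"jaw":-1},{"tx":0,"ty":0,"tz":0,"turn":0,"jaw":-1}]'
python3 - <<'E'
from h import *
tilt()
E
```

```text
t: 6.68
tcp_pos: [0.5794, -0.2451, 0.2431]
eef_rot: [-0.018, 3.141, -0.001]
contact_force: [-1.0, -0.0, -3.5]
grip_width: 0.0296
grasp_force: 31.3
teal 1010 c [ 0.51  -0.259  0.223] axis [0.79 0.   0.61] elev 37.9 zmin 0.181 ext 0.089 sd [ 8.3 16.5 26. ]
```

```bash
python3 -m crank '[{"tx":-0.15,"ty":0,"tz":0.2,"turn":0,"jaw":-1},{"tx":-0.3,"ty":0,"tz":0.4,"turn":0,"jaw":-1},{"tx":-0.5,"ty":0,"tz":0.6,"turn":0,"jaw":-1},{"tx":0.6,"ty":0,"tz":-0.75,"turn":0,"jaw":-1},{"tx":0.6,"ty":0,"tz":-0.75,"turn":0,"jaw":-1},{"tx":0,"ty":0,"tz":0,"turn":0,"jaw":-1},{"tx":0,"ty":0,"tz":0,"turn":0,"jaw":-1}]'
python3 - <<'E'
from h import *
p=tilt();cv2.imwrite("pics/s3.png",cv2.resize(p[100:340,230:480],None,fx=2.2,fy=2.2)[:,:,::-1])
E
```

```text
t: 7.32
tcp_pos: [0.569, -0.2453, 0.254]
eef_rot: [0.017, -3.141, -0.0]
contact_force: [-0.6, -0.5, -3.5]
grip_width: 0.0294
grasp_force: 30.9
teal 971 c [ 0.509 -0.26   0.221] axis [ 0.65 -0.06  0.76] elev 49.5 zmin 0.177 ext 0.091 sd [ 8.5 16.3 25.1]
```

View pics/s3.png

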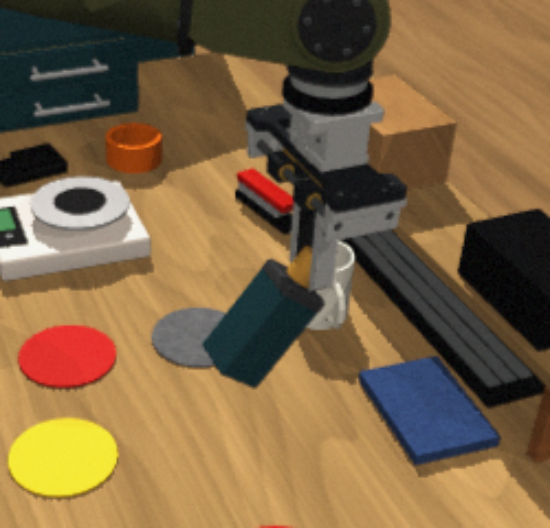

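```bash
python3 -m crank '[{"tx":-0.2,"ty":0,"tz":0.2,"turn":0,"jaw":-1},{"tx":-0.5,"ty":0,"tz":0.4,"turn":0,"jaw":-1},{"tx":-0.8,"ty":0,"tz":0.5,"turn":0,"jaw":-1},{"tx":0.85,"ty":0,"tz":-0.5,"turn":0,"jaw":-1},{"tx":0.85,"ty":0,"tz":-0.5,"turn":0,"jaw":-1},{"tx":0.4,"ty":0,"tz":-0.1,"turn":0,"jaw":-1},{"tx":0,"ty":0,"tz":0,"turn":0,"jaw":-1},{"tx":0,"ty":0,"tz":0,"turn":0,"jaw":-1}]'
python3 - <<'E'
from h import *
tilt()
E
```

```text
t: 8.03
tcp_pos: [0.5453, -0.2453, 0.2536]
eef_rot: [0.017, -3.14, -0.001]
contact_force: [0.6, -0.1, -2.3]
grip_width: 0.0296
grasp_force: 31.2
teal 882 c [ 0.497 -0.261  0.21 ] axis [ 0.5  -0.03  0.87] elev 60.0 zmin 0.166 ext 0.09 sd [ 8.2 16.2 25.6]
```

```bash
python3 -m crank '[{"tx":-0.3,"ty":0,"tz":0.1,"turn":0,"jaw":-1},{"tx":-0.6,"ty":0,"tz":0.3,"turn":0,"jaw":-1},{"tx":-0.9,"ty":0,"tz":0.3,"turn":0,"jaw":-1},{"tx":0.95,"ty":0,"tz":-0.3,"turn":0,"jaw":-1},{"tx":0.95,"ty":0,"tz":-0.3,"turn":0,"jaw":-1},{"tx":0.6,"ty":0,"tz":-0.1,"turn":0,"jaw":-1},{"tx":0.3,"ty":0,"tz":0,"turn":0,"jaw":-1},{"tx":0.1,"ty":0,"tz":0,"turn":0,"jaw":-1},{"tx":0,"ty":0,"tz":0,"turn":0,"jaw":-1}]'
python3 - <<'E'
from h import *
tilt()
E
```

```text
t: 8.83
tcp_pos: [0.5012, -0.2458, 0.2545]
eef_rot: [0.018, -3.141, -0.001]
contact_force: [-0.6, 0.0, -3.0]
grip_width: 0.0299
grasp_force: 31.2
teal 772 c [ 0.466 -0.264  0.204] axis [ 0.34 -0.03  0.94] elev 70.3 zmin 0.159 ext 0.087 sd [ 8.4 16.2 24.4]
```

Now 70°. Another one.

```bash
python3 -m crank '[{"tx":-0.3,"ty":0,"tz":0,"turn":0,"jaw":-1},{"tx":-0.7,"ty":0,"tz":0.1,"turn":0,"jaw":-1},{"tx":-1,"ty":0,"tz":0.15,"turn":0,"jaw":-1},{"tx":1,"ty":0,"tz":-0.15,"turn":0,"jaw":-1},{"tx":1,"ty":0,"tz":-0.1,"turn":0,"jaw":-1},{"tx":0.6,"ty":0,"tz":0,"turn":0,"jaw":-1},{"tx":0.3,"ty":0,"tz":0,"turn":0,"jaw":-1},{"tx":0.1,"ty":0,"tz":0,"turn":0,"jaw":-1},{"tx":0,"ty":0,"tz":0,"turn":0,"jaw":-1}]'
python3 - <<'E'
from h import *
p=tilt();cv2.imwrite("pics/s4.png",cv2.resize(p[80:340,180:480],None,fx=2.2,fy=2.2)[:,:,::-1])
need([0.5576,0.0087,0.2545],np.pi/2)
E
```

```text
t: 9.63
tcp_pos: [0.4615, -0.2464, 0.255]
eef_rot: [-0.018, 3.141, -0.0]
contact_force: [1.0, 0.4, -3.0]
grip_width: 0.0292
grasp_force: 30.0
teal 642 c [ 0.445 -0.267  0.198] axis [0.14 0.01 0.99] elev 81.9 zmin 0.155 ext 0.087 sd [ 7.8 15.6 24.6]
TCP [ 0.4619 -0.2463  0.255 ] ty yaw 1.582 need t xyz [-2.47  6.35  0.01] turn 0.1 F [-0.2  0.8 -2.8] w 0.0297 gf 30.0 t 9.68
```

View pics/s4.png

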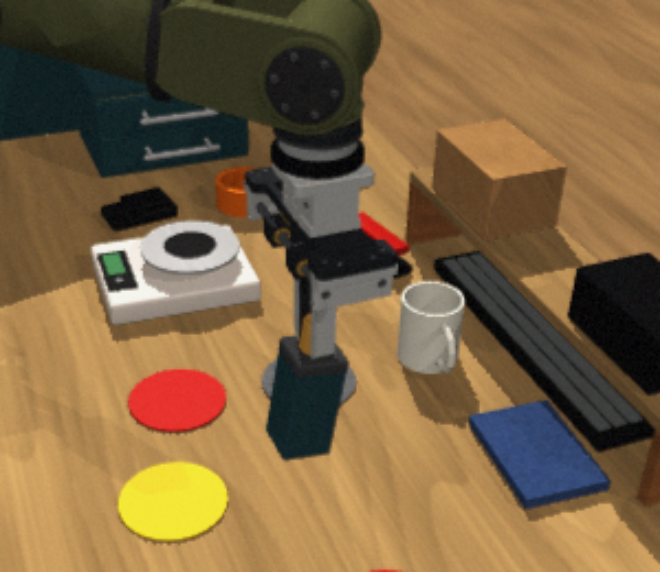

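The tin hangs at about 82°, with its base below the fingers at crop (305,410). I carry it over the grey pad with a last, smaller jerk on the way.

```bash
python3 -m crank '[{"tx":-0.2,"ty":0.3,"tz":0,"turn":0,"jaw":-1},{"tx":-0.32,"ty":0.6,"tz":0,"turn":0,"jaw":-1},{"tx":-0.35,"ty":0.9,"tz":0,"turn":0,"jaw":-1},{"tx":-0.35,"ty":0.9,"tz":0,"turn":0,"jaw":-1},{"tx":-0.35,"ty":0.9,"tz":0,"turn":0,"jaw":-1},{"tx":-0.35,"ty":0.9,"tz":0,"turn":0,"jaw":-1},{"tx":-0.35,"ty":0.85,"tz":0,"turn":0,"jaw":-1},{"tx":-0.35,"ty":0.6,"tz":0,"turn":0.1,"jaw":-1},{"tx":-0.3,"ty":0.3,"tz":0,"turn":0,"jaw":-1},{"tx":-0.3,"ty":0.1,"tz":0,"turn":0,"jaw":-1},{"tx":-0.4,"ty":0,"tz":0,"turn":0,"jaw":-1},{"tx":-0.6,"ty":0,"tz":0,"turn":0,"jaw":-1},{"tx":-0.8,"ty":0,"tz":0.1,"turn":0,"jaw":-1},{"tx":0.8,"ty":0,"tz":-0.1,"turn":0,"jaw":-1},{"tx":0.8,"ty":0,"tz":0,"turn":0,"jaw":-1},{"tx":0.5,"ty":0,"tz":0,"turn":0,"jaw":-1},{"tx":0.25,"ty":0,"tz":0,"turn":0,"jaw":-1},{"tx":0.1,"ty":0,"tz":0,"turn":0,"jaw":-1},{"tx":0,"ty":0,"tz":0,"turn":0,"jaw":-1},{"tx":0,"ty":0,"tz":0,"turn":0,"jaw":-1}]'
python3 - <<'E'
from h import *
p=tilt();need([0.5576,0.0087,0.004+0.1295-0.019],np.pi/2)
E
```

```text
t: 11.35
tcp_pos: [0.562, 0.0092, 0.255]
eef_rot: [0.001, 3.141, 0.0]
contact_force: [0.0, -0.8, -3.4]
grip_width: 0.0289
grasp_force: 30.0
teal 384 c [ 0.558 -0.012  0.192] axis [0.05 0.04 1.  ] elev 86.3 zmin 0.153 ext 0.088 sd [ 7.2 15.  24.3]
TCP [0.562  0.0091 0.2549] ty yaw 1.57 need t xyz [ 0.11 -0.01  3.51] turn -0.0 F [-0.2  0.4 -2.8] w 0.0293 gf 30.0 t 11.4
```

```bash
python3 -m crank '[{"tx":0.05,"ty":0,"tz":0.2,"turn":0,"jaw":-1},{"tx":0.05,"ty":0,"tz":0.4,"turn":0,"jaw":-1},{"tx":0,"ty":0,"tz":0.6,"turn":0,"jaw":-1},{"tx":0,"ty":0,"tz":0.6,"turn":0,"jaw":-1},{"tx":0,"ty":0,"tz":0.6,"turn":0,"jaw":-1},{"tx":0,"ty":0,"tz":0.5,"turn":0,"jaw":-1},{"tx":0,"ty":0,"tz":0.3,"turn":0,"jaw":-1},{"tx":0,"ty":0,"tz":0.1,"turn":0,"jaw":-1},{"tx":0,"ty":0,"tz":0.05,"turn":0,"jaw":-1},{"tx":0,"ty":0,"tz":0.05,"turn":0,"jaw":-1},{"tx":0,"ty":0,"tz":0,"turn":0,"jaw":-1}]'
python3 - <<'E'
from h import *
p=tilt();need([0.5576,0.0087,0.004+0.1295-0.019],np.pi/2)
E
```

```text
t: 12.32
tcp_pos: [0.5576, 0.0088, 0.1197]
eef_rot: [0.001, 3.14, -0.0]
contact_force: [-0.4, -0.1, -3.1]
grip_width: 0.0295
grasp_force: 30.0
teal 339 c [ 0.553 -0.012  0.061] axis [-0.1   0.04  0.99] elev 84.0 zmin 0.018 ext 0.085 sd [ 7.3 14.4 23.6]
TCP [0.5576 0.0088 0.1199] ty yaw 1.57 need t xyz [ 0.   -0.    0.13] turn -0.01 F [ 0.3 -0.5 -2.5] w 0.0295 gf 30.0 t 12.37
```

```bash
python3 -m crank '[{"tx":0,"ty":0,"tz":0.04,"turn":0,"jaw":-1},{"tx":0,"ty":0,"tz":0.04,"turn":0,"jaw":-1},{"tx":0,"ty":0,"tz":0,"turn":0,"jaw":-1}]'; python3 -m crank '[{"tx":0,"ty":0,"tz":0.03,"turn":0,"jaw":-1},{"tx":0,"ty":0,"tz":0.03,"turn":0,"jaw":-1},{"tx":0,"ty":0,"tz":0,"turn":0,"jaw":-1}]'
```

```text
t: 12.62
tcp_pos: [0.5579, 0.0088, 0.1173]
eef_rot: [0.001, 3.139, -0.0]
contact_force: [-2.5, -0.6, 6.4]
grip_width: 0.0295
grasp_force: 30.0
t: 12.87
tcp_pos: [0.559, 0.0088, 0.1171]
eef_rot: [0.001, 3.135, -0.0]
contact_force: [-5.5, 0.5, 24.6]
grip_width: 0.0296
grasp_force: 30.0
```

```bash
python3 -m crank '[{"tx":0,"ty":0,"tz":-0.05,"turn":0,"jaw":-1},{"tx":0,"ty":0,"tz":0,"turn":0,"jaw":-1},{"tx":0,"ty":0,"tz":0,"turn":0,"jaw":0.2},{"tx":0,"ty":0,"tz":0,"turn":0,"jaw":0.2},{"tx":0,"ty":0,"tz":0,"turn":0,"jaw":0.2},{"tx":0,"ty":0,"tz":0,"turn":0,"jaw":0.2},{"tx":0,"ty":0,"tz":0,"turn":0,"jaw":0.2},{"tx":0,"ty":0,"tz":0,"turn":0,"jaw":0.2}]'
python3 - <<'E'
from h import *
p=tilt();need([0.5576,0.0087,0.117],np.pi/2);cv2.imwrite("pics/s5.png",cv2.resize(p[110:310,230:430],None,fx=2.9,fy=2.9)[:,:,::-1])
E
```

```text
t: 13.53
tcp_pos: [0.5571, 0.0088, 0.1153]
eef_rot: [-0.001, -3.141, -0.0]
contact_force: [0.4, -0.1, -0.3]
grip_width: 0.0562
grasp_force: 0.0
teal 373 c [ 0.55  -0.012  0.058] axis [ 0.01 -0.04  1.  ] elev 87.6 zmin 0.015 ext 0.084 sd [ 7.6 15.3 22.9]
TCP [0.5572 0.0088 0.1154] ty yaw 1.57 need t xyz [-0.01 -0.   -0.04] turn -0.01 F [-0.1  0.6 -0. ] w 0.0563 gf 0.0 t 13.58
```

View pics/s5.png

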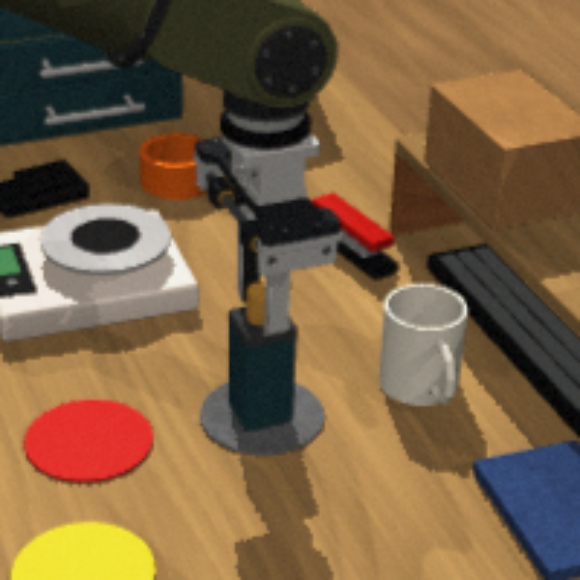

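The tin stands upright on the grey pad (base at crop (262,420)), released. I raise the hand clear and measure where the lid is.

```bash
python3 -m crank '[{"tx":0,"ty":0,"tz":-0.2,"turn":0,"jaw":0.2},{"tx":0,"ty":0,"tz":-0.5,"turn":0,"jaw":0.2},{"tx":0,"ty":0,"tz":-0.8,"turn":0,"jaw":0.2},{"tx":0,"ty":0,"tz":-0.8,"turn":0,"jaw":0.2},{"tx":0.3,"ty":0,"tz":-0.6,"turn":0,"jaw":0.2},{"tx":0.6,"ty":0,"tz":0,"turn":0,"jaw":0.2},{"tx":0.8,"ty":0,"tz":0,"turn":0,"jaw":0.2},{"tx":0.8,"ty":0,"tz":0,"turn":0,"jaw":0.2},{"tx":0.6,"ty":0,"tz":0,"turn":0,"jaw":0.2},{"tx":0.4,"ty":0,"tz":0,"turn":0,"jaw":0.2},{"tx":0,"ty":0,"tz":0,"turn":0,"jaw":0.2},{"tx":0,"ty":0,"tz":0,"turn":0,"jaw":0.2}]'
cat > w.py <<'E'
from h import *
def wcloud():
    s=r.sense();p,d=r.read_camera("wrist");m=r.camera_model("wrist");K=np.array(m["intrinsics"]);M=np.array(m["mount"])
    T=np.eye(4);T[:3,:3]=R.from_rotvec(s["eef_rot"]).as_matrix();T[:3,3]=s["tcp_pos"];E=T@M
    v,u=np.mgrid[:480,:640];return p,d,np.stack([(u-K[0,2])/K[0,0]*d,(v-K[1,2])/K[1,1]*d,d],-1)@E[:3,:3].T+E[:3,3]
E
python3 - <<'E'
from w import *
need([0.5576,0.0087,0.117],np.pi/2)
p,d,P=wcloud();ps,ds=p,d
cv2.imwrite("pics/w5.png",p[:,:,::-1])
pt,dt=r.read_camera("top");PT=cloud("top",dt)
for n,A,D in(("wrist",P,d),("top",PT,dt)):
    near=(np.hypot(A[...,0]-.557,A[...,1]-.009)<.05)&(D>0)
    for lo,hi in((.135,.155),(.108,.122)):
        m=near&(A[...,2]>lo)&(A[...,2]<hi)
        if m.sum()>5:
            Q=A[m];print(n,lo,m.sum(),"min",np.round(np.percentile(Q,2,0),4),"max",np.round(np.percentile(Q,98,0),4),"mean",np.round(Q.mean(0),4))
E
```

```text
t: 14.58
tcp_pos: [0.4174, 0.0089, 0.2324]
eef_rot: [0.001, 3.14, -0.0]
contact_force: [-0.4, -1.1, 0.4]
grip_width: 0.0561
grasp_force: 0.0
TCP [0.4174 0.0089 0.2324] ty yaw 1.57 need t xyz [-3.5  -0.    2.89] turn -0.01 F [-0.4 -1.1  0.4] w 0.0561 gf 0.0 t 14.58
wrist 0.135 273 min [ 0.5586 -0.0034  0.142 ] max [0.5703 0.0209 0.1443] mean [0.5636 0.0088 0.1432]
wrist 0.108 487 min [ 0.531  -0.0149  0.1083] max [0.5383 0.0324 0.1147] mean [0.5341 0.0088 0.1121]
top 0.135 135 min [ 0.5421 -0.0042  0.1384] max [0.5689 0.0212 0.1481] mean [0.5554 0.0086 0.1442]
top 0.108 336 min [ 0.532  -0.0153  0.1096] max [0.5808 0.0333 0.1185] mean [0.5557 0.0087 0.1139]
```

View pics/w5.png

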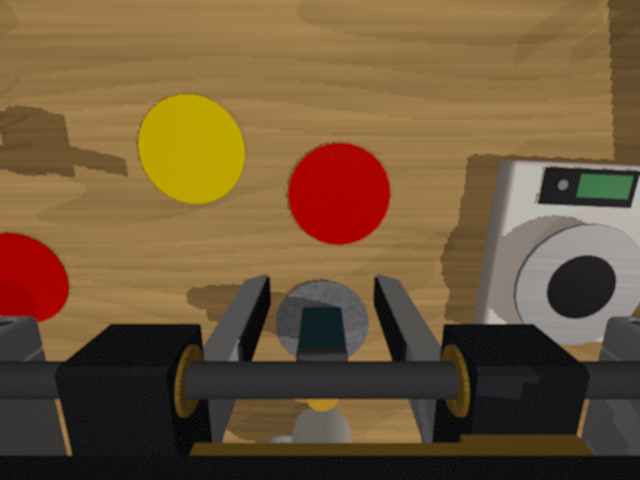

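The wrist view shows the tin standing on the grey pad at (322,325). Its lid centre measures (0.556, 0.009) with the top at z = 0.144, so it is flat and within 2 mm of the pad's centre. Now regrasping by the lid.

```bash
python3 -m crank '[{"tx":-0.4,"ty":0,"tz":0,"turn":0,"jaw":0.2},{"tx":-0.8,"ty":0,"tz":0,"turn":0,"jaw":0.2},{"tx":-0.9,"ty":0,"tz":0,"turn":0,"jaw":0.2},{"tx":-0.8,"ty":0,"tz":0,"turn":0,"jaw":0.2},{"tx":-0.4,"ty":0,"tz":0,"turn":0,"jaw":0.2},{"tx":-0.16,"ty":0,"tz":0.2,"turn":0,"jaw":0.2},{"tx":0,"ty":0,"tz":0.5,"turn":0,"jaw":0.2},{"tx":0,"ty":0,"tz":0.7,"turn":0,"jaw":0.2},{"tx":0,"ty":0,"tz":0.7,"turn":0,"jaw":0.2},{"tx":0,"ty":0,"tz":0.5,"turn":0,"jaw":0.2},{"tx":0,"ty":0,"tz":0.22,"turn":0,"jaw":0.2},{"tx":0,"ty":0,"tz":0,"turn":0,"jaw":0.2},{"tx":0,"ty":0,"tz":0,"turn":0,"jaw":0.2},{"tx":0,"ty":0,"tz":0,"turn":0,"jaw":-1},{"tx":0,"ty":0,"tz":0,"turn":0,"jaw":-1},{"tx":0,"ty":0,"tz":0,"turn":0,"jaw":-1},{"tx":0,"ty":0,"tz":0,"turn":0,"jaw":-1},{"tx":0,"ty":0,"tz":0,"turn":0,"jaw":-1},{"tx":0,"ty":0,"tz":0,"turn":0,"jaw":-1},{"tx":0,"ty":0,"tz":0,"turn":0,"jaw":-1}]'
```

```text
t: 16.35
tcp_pos: [0.5558, 0.0088, 0.1192]
eef_rot: [0.001, 3.141, -0.0]
contact_force: [-1.2, 0.8, 5.5]
grip_width: 0.0295
grasp_force: 30.0
```

```bash
python3 -m crank '[{"tx":0,"ty":0,"tz":-0.1,"turn":0,"jaw":-1},{"tx":0,"ty":0,"tz":-0.3,"turn":0,"jaw":-1},{"tx":0,"ty":0,"tz":-0.5,"turn":0,"jaw":-1},{"tx":0,"ty":0,"tz":-0.6,"turn":0,"jaw":-1},{"tx":0,"ty":0,"tz":-0.5,"turn":0,"jaw":-1},{"tx":0,"ty":0,"tz":-0.3,"turn":0,"jaw":-1},{"tx":0,"ty":0,"tz":-0.2,"turn":0,"jaw":-1},{"tx":0.05,"ty":0.2,"tz":0,"turn":0,"jaw":-1},{"tx":0.1,"ty":0.4,"tz":0,"turn":0,"jaw":-1},{"tx":0.17,"ty":0.6,"tz":0,"turn":0,"jaw":-1},{"tx":0.19,"ty":0.75,"tz":0,"turn":0,"jaw":-1},{"tx":0.19,"ty":0.75,"tz":0,"turn":0,"jaw":-1},{"tx":0.19,"ty":0.75,"tz":0,"turn":0,"jaw":-1},{"tx":0.19,"ty":0.75,"tz":0,"turn":0,"jaw":-1},{"tx":0.19,"ty":0.75,"tz":0,"turn":0,"jaw":-1},{"tx":0.19,"ty":0.75,"tz":0,"turn":0,"jaw":-1},{"tx":0.16,"ty":0.65,"tz":0,"turn":0,"jaw":-1},{"tx":0.1,"ty":0.4,"tz":0,"turn":0,"jaw":-1},{"tx":0.05,"ty":0.2,"tz":0,"turn":0,"jaw":-1},{"tx":0,"ty":0,"tz":0,"turn":0,"jaw":-1}]'
python3 - <<'E'
from w import *
tilt()
need([0.485,0.2882,0.058+0.134-0.019],np.pi/2)
pt,dt=r.read_camera("top");A=cloud("top",dt)
for lo,hi in((.046,.064),):
    m=(np.hypot(A[...,0]-.485,A[...,1]-.288)<.09)&(A[...,2]>lo)&(A[...,2]<hi);Q=A[m];print(m.sum(),np.round(np.percentile(Q,1,0),4),np.round(np.percentile(Q,99,0),4))
E
```

```text
t: 18.02
tcp_pos: [0.4841, 0.2881, 0.2178]
eef_rot: [0.002, -3.14, 0.001]
contact_force: [-1.2, -0.2, -2.8]
grip_width: 0.029
grasp_force: 30.0
teal 290 c [0.481 0.264 0.154] axis [-0.03 -0.02  1.  ] elev 88.3 zmin 0.115 ext 0.083 sd [ 5.2 13.  23. ]
TCP [0.4845 0.287  0.218 ] ty yaw 1.571 need t xyz [-0.01  0.03  1.12] turn 0.0 F [-0.1 -1.1 -3.5] w 0.0296 gf 30.0 t 18.07
1185 [0.4188 0.2208 0.0528] [0.5514 0.3314 0.0631]
```

```bash
python3 -m crank '[{"tx":0,"ty":0.02,"tz":0.1,"turn":0,"jaw":-1},{"tx":0,"ty":0,"tz":0.2,"turn":0,"jaw":-1},{"tx":0,"ty":0,"tz":0.25,"turn":0,"jaw":-1},{"tx":0,"ty":0,"tz":0.2,"turn":0,"jaw":-1},{"tx":0,"ty":0,"tz":0.15,"turn":0,"jaw":-1},{"tx":0,"ty":0,"tz":0.08,"turn":0,"jaw":-1},{"tx":0,"ty":0,"tz":0.04,"turn":0,"jaw":-1},{"tx":0,"ty":0,"tz":0,"turn":0,"jaw":-1},{"tx":0,"ty":0,"tz":0,"turn":0,"jaw":-1}]'; python3 -m crank '[{"tx":0,"ty":0,"tz":0.03,"turn":0,"jaw":-1},{"tx":0,"ty":0,"tz":0.03,"turn":0,"jaw":-1},{"tx":0,"ty":0,"tz":0.03,"turn":0,"jaw":-1},{"tx":0,"ty":0,"tz":0,"turn":0,"jaw":-1}]'; python3 -m crank '[{"tx":0,"ty":0,"tz":0.03,"turn":0,"jaw":-1},{"tx":0,"ty":0,"tz":0.03,"turn":0,"jaw":-1},{"tx":0,"ty":0,"tz":0,"turn":0,"jaw":-1}]'
```

```text
t: 18.87
tcp_pos: [0.4851, 0.2877, 0.1781]
eef_rot: [0.001, 3.141, 0.0]
contact_force: [0.1, 0.1, -2.4]
grip_width: 0.0295
grasp_force: 30.0
t: 19.2
tcp_pos: [0.4849, 0.2876, 0.174]
eef_rot: [-0.001, -3.141, 0.0]
contact_force: [-0.3, -1.2, -2.9]
grip_width: 0.0298
grasp_force: 30.0
t: 19.45
tcp_pos: [0.485, 0.2877, 0.1718]
eef_rot: [0.001, 3.142, 0.0]
contact_force: [0.5, 0.5, -1.4]
grip_width: 0.0294
grasp_force: 30.0
```

```bash
python3 -m crank '[{"tx":0,"ty":0,"tz":0.025,"turn":0,"jaw":-1},{"tx":0,"ty":0,"tz":0.025,"turn":0,"jaw":-1},{"tx":0,"ty":0,"tz":0.025,"turn":0,"jaw":-1},{"tx":0,"ty":0,"tz":0,"turn":0,"jaw":-1},{"tx":0,"ty":0,"tz":0,"turn":0,"jaw":-1},{"tx":0,"ty":0,"tz":0,"turn":0,"jaw":-1}]'; python3 - <<'E'
from w import *
need([.485,.288,.169])
E
```

```text
t: 19.95
tcp_pos: [0.4851, 0.2877, 0.169]
eef_rot: [0.001, 3.141, 0.0]
contact_force: [-1.6, 1.4, 0.9]
grip_width: 0.03
grasp_force: 30.0
TCP [0.4851 0.2877 0.169 ] ty yaw 1.57 need t xyz [ 0.    0.01 -0.  ] turn 0.0 F [-1.6  1.4  0.9] w 0.03 gf 30.0 t 19.95
```

```bash
python3 -m crank '[{"tx":0,"ty":0,"tz":0,"turn":0,"jaw":0.2},{"tx":0,"ty":0,"tz":0,"turn":0,"jaw":0.2},{"tx":0,"ty":0,"tz":0,"turn":0,"jaw":0.2},{"tx":0,"ty":0,"tz":0,"turn":0,"jaw":0.2},{"tx":0,"ty":0,"tz":0,"turn":0,"jaw":0.2},{"tx":0,"ty":0,"tz":0,"turn":0,"jaw":0.2},{"tx":0,"ty":0,"tz":-0.1,"turn":0,"jaw":0.2},{"tx":0,"ty":0,"tz":-0.4,"turn":0,"jaw":0.2},{"tx":0,"ty":0,"tz":-0.7,"turn":0,"jaw":0.2},{"tx":0,"ty":0,"tz":-0.8,"turn":0,"jaw":0.2},{"tx":0,"ty":0,"tz":-0.4,"turn":0,"jaw":0.2},{"tx":0,"ty":-0.4,"tz":0,"turn":0,"jaw":0.2},{"tx":0,"ty":-0.8,"tz":0,"turn":0,"jaw":0.2},{"tx":0,"ty":-0.8,"tz":0,"turn":0,"jaw":0.2},{"tx":0,"ty":-0.8,"tz":0,"turn":0,"jaw":0.2},{"tx":0,"ty":-0.8,"tz":0,"turn":0,"jaw":0.2},{"tx":0,"ty":-0.4,"tz":0,"turn":0,"jaw":0.2},{"tx":0,"ty":0,"tz":0,"turn":0,"jaw":0.2},{"tx":0,"ty":0,"tz":0,"turn":0,"jaw":0.2}]'
python3 - <<'E'
from w import *
need([.485,.288,.169])
pt,dt=r.read_camera("top");A=cloud("top",dt)
near=np.hypot(A[...,0]-.485,A[...,1]-.288)<.09
for n,lo,hi in(("lid",.185,.21),("shoulder",.155,.175),("pan",.046,.064)):
    Q=A[near&(A[...,2]>lo)&(A[...,2]<hi)];print(n,len(Q),np.round(np.percentile(Q,2,0),4),np.round(np.percentile(Q,98,0),4),np.round(np.median(Q,0),4))
ps,_=r.read_camera("side")
cv2.imwrite("pics/end.png",np.hstack([ps,cv2.resize(pt,(640,480))])[:,:,::-1][:, ::1][::1]) if 0 else cv2.imwrite("pics/end.png",cv2.resize(np.hstack([ps[100:340,150:450],pt[110:350,90:390]]),(800,320))[:,:,::-1])
E
```

```text
t: 21.53
tcp_pos: [0.485, 0.1274, 0.2653]
eef_rot: [0.004, 3.141, 0.0]
contact_force: [-0.3, 0.1, 0.4]
grip_width: 0.0562
grasp_force: 0.0
TCP [0.485  0.1274 0.2653] ty yaw 1.568 need t xyz [0.01 4.01 2.41] turn 0.0 F [-0.3  0.1  0.4] w 0.0562 gf 0.0 t 21.53
lid 108 [0.4709 0.283  0.1901] [0.4987 0.3007 0.1994] [0.4858 0.2897 0.1951]
shoulder 129 [0.4609 0.289  0.1595] [0.5103 0.3117 0.1693] [0.4817 0.3034 0.165 ]
pan 626 [0.4262 0.2596 0.05  ] [0.5516 0.355  0.0599] [0.5132 0.3242 0.0551]
```

View pics/end.png

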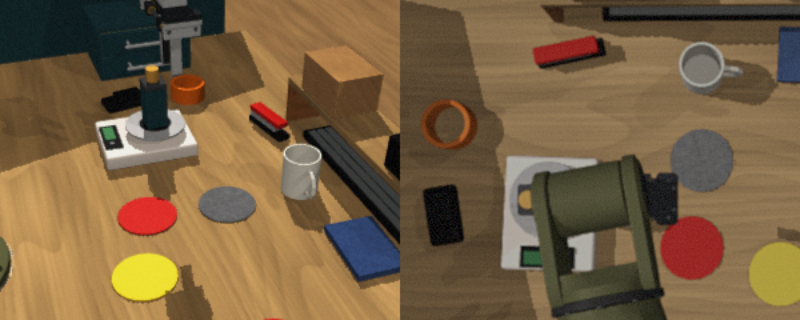

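The tin stands upright on the pan's centre (left panel (153,105)), with its lid centre at x = 0.485 and its top at z ≈ 0.195, so the pan is down about 4 mm. The hand is clear and nothing else has moved.

```bash
python3 -c "
from plant import r
print(r.job_done())"
```

```text
the job is handed in; nothing more can be done
None
```

The job is handed in (no verdict was returned): the tin was stood upright and released on the grey felt pad, then picked up by its lid grip and set upright in the middle of the scale's pan, which is pressed down about 4 mm, at about 21.5 s of the 61 s.

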